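# Set the router lift to its mark from below

### The arm

A 6-joint arm with a two-finger parallel gripper is mounted at the origin on the work surface. World frame = base frame: x ahead of the robot, y to its left, z up, the work surface at z = 0. Lengths are in m, angles in rad, forces in N, time in s.
With the tool pointing down it reaches from about 0.275 to 0.75 m from the base axis. Payload 10.2 kg.
Tool frame: the origin (TCP) lies where the fingers leave the gripper's body, on its centre line; the fingertips stand 64 mm ahead of it and the grasp point (between the pads) lies 45 mm ahead of it (manip.hold_point_z is the distance from the TCP to the grasp point, in m); z points along the fingers, y is the line along which they close (so a half turn about z gives the same grasp; the last joint's range is limited). The gripper opens to 88 mm and grips with 3 to 60 N. Pads are 18 mm wide; open, the fingers measure 123 mm over their backs; the gripper's body (75 mm by 187 mm) begins 45 mm behind the grasp point.
Start: joints at [0.935, 0.313, 1.498, -0, 1.331, -0.223], TCP at [0.211, 0.481, 0.303] pointing down, gripper open.
Joint ranges: [-2.94, 2.94], [-0.97, 2.17], [0.19, 2.56], [-1.23, 4.37], [0.02, 3.11], [-2.88, 2.88]. Speed limits (rad/s): [2.39, 2.39, 3.01, 3.14, 3.14, 3.14].

### API

Orientations are given as a 3x3 rotation matrix whose columns are the frame's x, y, z axes.
In Python, from rig import manip gives the robot as it stands.
- The arm moves only by the tool move_arm, never from a script. Its argument "commands" is a list of rows, each an object of numbers: "wx", "wy", "wz": the turn, a rotation vector about the tool's x, y, z normalised to -1 to 1, where 1 is 0.08 rad; "dx", "dy", "dz": the shift along the tool's x, y, z normalised to -1 to 1, where 1 is 250 mm; "jaw": the opening, from -1 (shut) to 1 (fully open). A call has exactly 10 rows; each row shifts and turns the commanded pose from where the row before left it, along the tool's axes as they then stand; what a row does not reach is not made up. A row lasts 1/12 s, in which the tool goes at most 41.7 mm and 7.16 degrees, less where a joint would pass 70% of its speed; a pose out of reach is approached as far as the arm can. A call with a number of a shift or a turn outside -1 to 1 is refused whole. A call with a gripper value outside its range is refused whole. The fingers move at their own pace and stop on an object; "newtons" is the grip in N (left out, the last holds). Time passes only in rows, so rows that do not move let the fingers close, or fill a call up. It gives the time, the measured TCP pose, the force, the opening and the grip force at its end, in the units of the state.
- manip.sense(): the state, without advancing time (a new reading comes with each control period).
- manip.read_camera(name): name is "scene" or "side" or "wrist"; returns a dict with "pixels" (420x560x3 uint8, red, green, blue), "vertical_fov" (degrees; the focal length in pixels is half the picture's height over the tangent of half this angle, whatever the lens; pixels are square), "cx", "cy" (the principal point, pixels), "R" (3x3) and "t" (3): a world point X has camera coordinates R X + t. Camera axes: x right, y down, z forward; pixel columns grow to the right and rows downward; lengths in m; the calibration is good to about 2 mm. The wrist camera is an equidistant fisheye: a pixel r from the principal point sees the ray r / f radians off the axis. A picture is of the moment at which its call begins. There is no depth.
- manip.job_done(): hands the job in; it is judged then, once.
Trained networks look in the newest picture that a camera, given by its name, has taken for a name from the list of things; names that differ only in an ending like _2 or _b are one class to them, and where a whole thing is asked for, a point or a joint stands for the part that bears it (a point fixed in the world has none). Each returns a list of dicts, best first, with "conf" (0 to 1); they miss things now and then, are a little off and sometimes report something else, mostly with a low value. They report only what shows in the picture. A call takes as long as a camera call.
- manip.find_in(camera, thing): "position" ([x, y, z] in m, in the coordinates of the camera as it stood for that picture, good to about 4 mm: the middle of the surface that is visible of it).
- manip.masks_of(camera, thing): "mask" (420x560 bool, what is visible of it).
- manip.landmark_of(camera, thing): "position" ([x, y, z] in m, in the coordinates of the camera as it stood for that picture, good to about 4 mm: a listed point, or the origin of a listed thing).
The state is a dict: "time": time; "joint_positions": joint angles; "joint_velocities": joint speeds; "joint_efforts": joint torques, N m; "tool_pos": TCP position; "ee_rot": TCP orientation; "ft_force": force on the tool from outside, world axes, zero at the start; "wrist_torque": the same for the moment, N m; "grip_width": finger opening in m; "finger_force": force on a finger pad.
Only numpy, scipy, OpenCV 4.12 (cv2) and the standard library are available. Lean on these libraries where they do the work, as an engineer would, in place of code of your own. Each camera call takes 0.05 s, during which the arm holds its last target. There are 200 camera calls.

### The job

Set the cutter height on the router table with the lift's handwheel. The screw has slack, so first wind the wheel back (anticlockwise seen from above, cutter down) until its zero line is a good quarter turn past the brass pointer, then bring it up clockwise, in that direction only, and stop with the zero line at the pointer. Let go of the handle without turning the wheel, do not touch the cutter, and leave the other things on the bench where they are.

Things in the scene. Friction and masses are not known exactly. Their poses are not given: they have to be found in the camera images.
- router_top: router table top on the bench, fixed: white laminated plywood board 320 (x) by 420 (y) by 25 mm with a dark lift plate 229 by 306 mm let into its middle, plate top 26 mm above the bench. Origin at the centre of the board's underside, z up. The cutter stands at the plate's middle, the handwheel at (-55, +94) mm, the pointer beside the wheel on its -y side. A split fence 70 mm high stands on the board, 65 mm or more beyond (+x of) the cutter's axis.
- wheel_axis (a point): point on the vertical axis of the handwheel at the height of the middle of its handle, 90 mm above the bench. The wheel is a solid dished aluminium disc of 112 mm diameter, its rim top 58 mm and its hub top 63 mm above the bench, with fine lines around its edge. About 3 N at the handle turns wheel and screw together, about 0.5 N turns the wheel alone through its slack; both stay where they are left.
- handle_mid (a point): middle of the crank handle: a black upright grip, 23 mm in diameter and 50 mm tall (60 to 110 mm above the bench), standing on the wheel 40 mm from the wheel's axis. It spins freely about its own upright axis, so it can be held with the fingers' direction unchanged while it is led round a full circle.
- zero_line (a point): the wheel's zero line: a black line 3 mm wide on the wheel's rim, 56 mm from the axis, on the same radius as the crank handle, which stands just inside it.
- pointer_tip (a point): tip of the fixed brass pointer on a small post beside the wheel, 60 mm from the wheel's axis and 54 mm above the bench, pointing at the axis. The zero line is at the mark when axis, handle, zero line and this tip lie on one radius seen from above.
- screw (a joint): turn of the lift screw, rad, growing clockwise seen from above (cutter rises 4 mm a turn). 0 is the wanted height: the screw reaches it when the wheel is brought clockwise to the mark. At the start it stands 1.4 to 3.0.
- wheel (a joint): turn of the handwheel relative to the screw, i.e. where it stands in its slack of 0.9 rad (52 degrees): 0 when the slack is taken up clockwise (wheel drives the screw up), -0.9 when taken up anticlockwise (wheel drives the screw down). The zero line stands at screw + wheel rad clockwise from the pointer, at the start 0.5 to 3.0.
- cutter: steel router cutter 32 mm in diameter standing up through the plate's middle, with a small bearing on top, about 23 mm above the plate (it rises and falls with the screw). Origin on its axis at the plate's top. Not to be touched.
- spare_ring: loose aluminium insert ring, 98 mm across, 6 mm thick, lying flat on the board; bystander. Origin at the centre of its underside.
- setup_bar: loose brass bar 75 by 13 by 13 mm lying on the lift plate; bystander. Origin at the centre of its underside.
- push_block: loose wooden push block 180 by 76 mm with an upright handle, 101 mm tall, on the board's right end; bystander. Origin at the centre of its underside.
- collet_wrench: loose wrench 170 mm long on the bench; bystander. Origin under its middle.
- moulding: loose 160 mm offcut of wooden frame moulding, 50 mm wide and 26 mm high, on the bench; bystander. Origin at the centre of its underside.
- glue: loose white bottle 60 mm in diameter, 170 mm tall, standing on the bench; bystander. Origin at the centre of its underside.
- mallet: loose wooden mallet lying on the bench, about 375 mm long, 75 mm high; bystander. Origin under the middle of its head.

How it is judged:
By the outcome, as a careful person would: the job done as asked, in the order asked, and still so for the second after the job is handed in, with the robot touching nothing.
It also fails if it takes over 45 s, if anything falls off the work surface, if the arm or the gripper's body presses on something with over 40 N, if the wrist force passes 120 N, or if a joint passes its speed limit or range.

## Working session

There is one attempt and no reset: what is moved stays moved. The work goes in short steps, Python scripts to look and compute and a tool call to move; the robot and the scene stay as the last step left them, time stands still between calls to the robot, and variables do not carry over. Pictures are saved under pics/ and viewed, at most 10 in all, crops included, and the job is handed in when it is done.

Besides the shell and the picture viewer there is one more tool, called after "Call:" as name(argument=value, ...) on one line, values as JSON. move_arm: Moves the arm, as the interface text tells. Its arguments: {"type":"object","properties":{"commands":{"type":"array"},"newtons":{"type":"number"}},"required":["commands"]}

```bash
mkdir -p pics
cat > h.py <<'E'
from rig import manip
import numpy as np, cv2
def W(c,p): return np.array(c["R"]).T@(np.array(p)-np.array(c["t"]))
def look(cam,things,name=None):
    c=manip.read_camera(cam)
    if name: cv2.imwrite(f"pics/{name}.png",c["pixels"][:,:,::-1])
    for t in things:
        r=manip.landmark_of(cam,t)[:2]
        print(cam,t,[(round(d["conf"],2),W(c,d["position"]).round(4).tolist()) for d in r])
    return c
E
python3 - <<'E'
from h import *
T=["wheel_axis","handle_mid","zero_line","pointer_tip","router_top","cutter","push_block","glue"]
look("scene",T,"s0"); look("side",T,"d0")
s=manip.sense(); print(s["time"],s["tool_pos"],np.round(s["ee_rot"],3).tolist(),s["grip_width"],manip.hold_point_z)
E
```

```text
scene wheel_axis [(0.72, [0.5857, 0.0492, 0.0901])]
scene handle_mid [(0.69, [0.5851, 0.0926, 0.0918])]
scene zero_line [(0.89, [0.5859, 0.1075, 0.0583]), (0.35, [0.3798, 0.3555, -0.002])]
scene pointer_tip [(0.65, [0.566, -0.0073, 0.0563])]
scene router_top []
scene cutter [(0.63, [0.6092, -0.0537, 0.0296])]
scene push_block []
scene glue [(0.8, [0.5075, 0.4429, 0.001])]
side wheel_axis [(0.82, [0.5847, 0.0519, 0.0909])]
side handle_mid [(0.68, [0.5021, 0.4445, 0.0021]), (0.51, [0.5863, 0.0916, 0.0956])]
side zero_line [(0.81, [0.5776, 0.1069, 0.0564]), (0.71, [0.509, -0.481, 0.0021])]
side pointer_tip [(0.65, [0.5705, -0.0083, 0.0535])]
side router_top [(0.69, [0.6117, -0.0477, 0.0027])]
side cutter [(0.63, [0.6154, -0.0562, 0.0324]), (0.53, [0.5705, -0.0077, 0.0532])]
side push_block [(0.94, [0.5175, -0.201, 0.0271])]
side glue [(0.96, [0.5021, 0.4427, 0.003])]
0.9 [0.2106066  0.48090431 0.30269988] [[-0.916, 0.401, -0.0], [0.401, 0.916, -0.0], [0.0, -0.0, -1.0]] 0.08814990706118848 0.0453
```

View pics/s0.png

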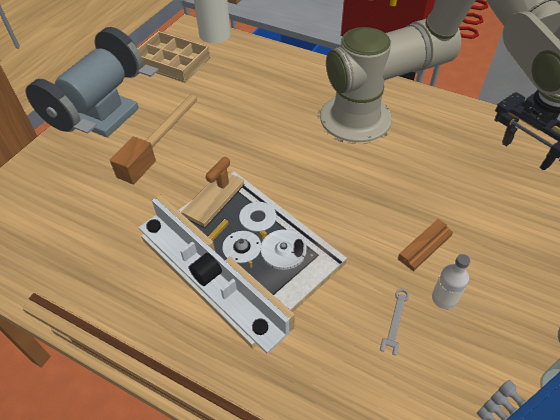

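View pics/d0.png

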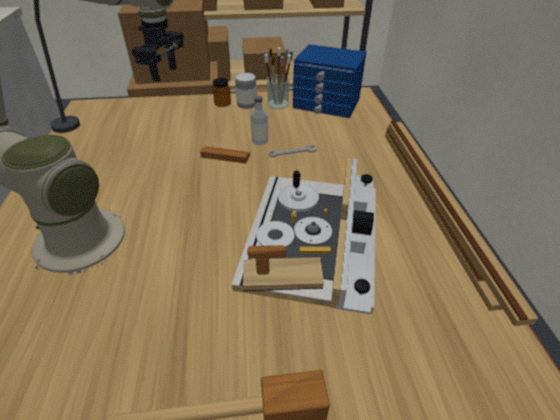

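Scene view: the wheel is at about (285,248) with its handle at (298,246). In the side view the handle is at (297,179) and the pointer at (293,215). The zero line stands about 164° clockwise from the pointer. I'll close the jaws along the pointer's radius (74°).

Call:
move_arm(commands=[{"wz": -0.875},{"wz": -0.875},{"dx": -0.117,"dy": -0.068},{"dx": -0.117,"dy": -0.068},{"dx": -0.117,"dy": -0.068},{"dx": -0.117,"dy": -0.068},{"dx": -0.117,"dy": -0.068},{"dx": -0.117,"dy": -0.068},{"dx": -0.117,"dy": -0.068},{"dx": -0.117,"dy": -0.068}])

```text
invalid input at $.commands[0]: expected keys wx, wy, wz, dx, dy, dz, jaw
```

Call:
move_arm(commands=[{"dx": -0.117,"dy": -0.068,"dz": 0.05},{"dx": -0.117,"dy": -0.068,"dz": 0.05},{"dx": -0.117,"dy": -0.068,"dz": 0.05},{"dx": -0.117,"dy": -0.068,"dz": 0.05},{"dx": -0.117,"dy": -0.068,"dz": 0.05},{"dx": -0.117,"dy": -0.068,"dz": 0.05},{"dx": -0.117,"dy": -0.068,"dz": 0.05},{"dx": -0.117,"dy": -0.068,"dz": 0.05},{},{}])

```text
invalid input at $.commands[0]: expected keys wx, wy, wz, dx, dy, dz, jaw
```

Run:
```python
from h import *
look("wrist",["wheel_axis","handle_mid","zero_line","pointer_tip","cutter"],"w0")
s=manip.sense(); print(s["time"],s["tool_pos"],np.round(s["ee_rot"],3).tolist(),s["ft_force"])
```

```text
wrist wheel_axis [(0.48, [0.3786, 0.3509, 0.0036])]
wrist handle_mid []
wrist zero_line []
wrist pointer_tip []
wrist cutter []
1.2 [0.2106422  0.48089801 0.30272578] [[-0.916, 0.401, -0.0], [0.401, 0.916, 0.0], [0.0, 0.0, -1.0]] [ 0.30864289  0.49495027 -0.68795647]
```

View pics/w0.png

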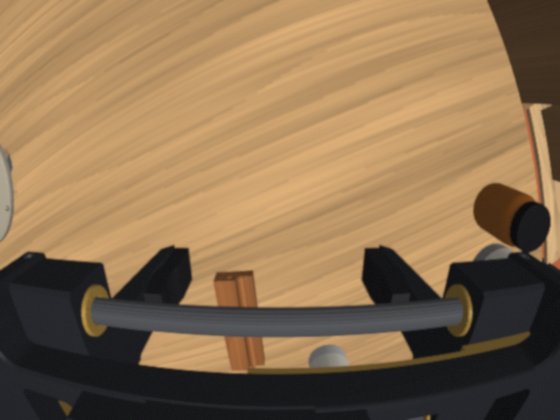

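The moves were refused because every key is required, so the wrist view shows only the bench: fingers at (150,280) and (400,280), moulding at (240,320). I'm resending them with all the keys.

Call:
move_arm(commands=[{"wx": 0,"wy": 0,"wz": -0.875,"dx": 0,"dy": 0,"dz": 0,"jaw": 1},{"wx": 0,"wy": 0,"wz": -0.875,"dx": 0,"dy": 0,"dz": 0,"jaw": 1},{"wx": 0,"wy": 0,"wz": 0,"dx": -0.117,"dy": -0.068,"dz": 0,"jaw": 1},{"wx": 0,"wy": 0,"wz": 0,"dx": -0.117,"dy": -0.068,"dz": 0,"jaw": 1},{"wx": 0,"wy": 0,"wz": 0,"dx": -0.117,"dy": -0.068,"dz": 0,"jaw": 1},{"wx": 0,"wy": 0,"wz": 0,"dx": -0.117,"dy": -0.068,"dz": 0,"jaw": 1},{"wx": 0,"wy": 0,"wz": 0,"dx": -0.117,"dy": -0.068,"dz": 0,"jaw": 1},{"wx": 0,"wy": 0,"wz": 0,"dx": -0.117,"dy": -0.068,"dz": 0,"jaw": 1},{"wx": 0,"wy": 0,"wz": 0,"dx": -0.117,"dy": -0.068,"dz": 0,"jaw": 1},{"wx": 0,"wy": 0,"wz": 0,"dx": -0.117,"dy": -0.068,"dz": 0,"jaw": 1}])

```text
time: 2.03
tool_pos: [0.4003, 0.2855, 0.3029]
ee_rot: [[-0.963, 0.269, 0.0], [0.269, 0.963, 0.0], [-0.0, 0.0, -1.0]]
ft_force: [-0.0, 0.7, -0.1]
grip_width: 0.0883
finger_force: 0.0
```

Call:
move_arm(commands=[{"wx": 0,"wy": 0,"wz": 0,"dx": -0.117,"dy": -0.068,"dz": 0.05,"jaw": 1},{"wx": 0,"wy": 0,"wz": 0,"dx": -0.117,"dy": -0.068,"dz": 0.05,"jaw": 1},{"wx": 0,"wy": 0,"wz": 0,"dx": -0.117,"dy": -0.068,"dz": 0.05,"jaw": 1},{"wx": 0,"wy": 0,"wz": 0,"dx": -0.117,"dy": -0.068,"dz": 0.05,"jaw": 1},{"wx": 0,"wy": 0,"wz": 0,"dx": -0.117,"dy": -0.068,"dz": 0.05,"jaw": 1},{"wx": 0,"wy": 0,"wz": 0,"dx": -0.117,"dy": -0.068,"dz": 0.05,"jaw": 1},{"wx": 0,"wy": 0,"wz": 0,"dx": -0.117,"dy": -0.068,"dz": 0.05,"jaw": 1},{"wx": 0,"wy": 0,"wz": 0,"dx": -0.117,"dy": -0.068,"dz": 0.05,"jaw": 1},{"wx": 0,"wy": 0,"wz": 0,"dx": 0,"dy": 0,"dz": 0,"jaw": 1},{"wx": 0,"wy": 0,"wz": 0,"dx": 0,"dy": 0,"dz": 0,"jaw": 1}])

```text
time: 2.87
tool_pos: [0.5884, 0.0918, 0.2017]
ee_rot: [[-0.962, 0.272, -0.002], [0.272, 0.962, 0.0], [0.002, -0.0, -1.0]]
ft_force: [-0.3, 1.2, 0.8]
grip_width: 0.0879
finger_force: 0.0
```

Run:
```python
from h import *
look("wrist",["wheel_axis","handle_mid","zero_line","pointer_tip","cutter"],"w1")
s=manip.sense(); print(s["time"],s["tool_pos"],np.round(s["ee_rot"],3).tolist(),s["ft_force"])
```

```text
wrist wheel_axis [(0.97, [0.586, 0.0515, 0.0869]), (0.57, [0.6107, -0.0547, 0.0274])]
wrist handle_mid [(0.84, [0.5877, 0.0889, 0.0899])]
wrist zero_line [(0.71, [0.585, 0.1067, 0.0572])]
wrist pointer_tip [(0.68, [0.5681, -0.0059, 0.0556])]
wrist cutter []
3.1667 [0.58769334 0.09373034 0.20343696] [[-0.963, 0.268, 0.001], [0.268, 0.963, -0.0], [-0.001, 0.0, -1.0]] [-1.13194889 -0.49718579  0.06894216]
```

View pics/w1.png

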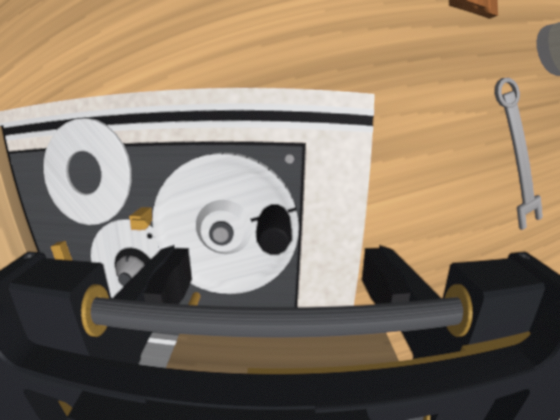

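The wrist view shows the hub at (222,232), handle at (272,230) and pointer at (140,215), which agrees with the networks. Next I descend and grip.

Call:
move_arm(commands=[{"wx": 0,"wy": 0,"wz": 0,"dx": 0,"dy": -0.012,"dz": 0.09,"jaw": 1},{"wx": 0,"wy": 0,"wz": 0,"dx": 0,"dy": 0,"dz": 0.09,"jaw": 1},{"wx": 0,"wy": 0,"wz": 0,"dx": 0,"dy": 0,"dz": 0.082,"jaw": 1},{"wx": 0,"wy": 0,"wz": 0,"dx": 0,"dy": 0,"dz": 0,"jaw": -1},{"wx": 0,"wy": 0,"wz": 0,"dx": 0,"dy": 0,"dz": 0,"jaw": -1},{"wx": 0,"wy": 0,"wz": 0,"dx": 0,"dy": 0,"dz": 0,"jaw": -1},{"wx": 0,"wy": 0,"wz": 0,"dx": 0,"dy": 0,"dz": 0,"jaw": -1},{"wx": 0,"wy": 0,"wz": 0,"dx": 0,"dy": 0,"dz": 0,"jaw": -1},{"wx": 0,"wy": 0,"wz": 0,"dx": 0,"dy": 0,"dz": 0,"jaw": -1},{"wx": 0,"wy": 0,"wz": 0,"dx": 0,"dy": 0,"dz": 0,"jaw": -1}], newtons=25)

```text
time: 4.0
tool_pos: [0.5874, 0.09, 0.1377]
ee_rot: [[-0.963, 0.269, 0.001], [0.269, 0.963, -0.0], [-0.001, 0.0, -1.0]]
ft_force: [-0.1, 0.9, 0.1]
grip_width: 0.0437
finger_force: 0.0
```

Call:
move_arm(commands=[{"wx": 0,"wy": 0,"wz": 0,"dx": 0,"dy": 0,"dz": 0,"jaw": -1},{"wx": 0,"wy": 0,"wz": 0,"dx": 0,"dy": 0,"dz": 0,"jaw": -1},{"wx": 0,"wy": 0,"wz": 0,"dx": 0,"dy": 0,"dz": 0,"jaw": -1},{"wx": 0,"wy": 0,"wz": 0,"dx": 0,"dy": 0,"dz": 0,"jaw": -1},{"wx": 0,"wy": 0,"wz": 0,"dx": 0,"dy": 0,"dz": 0,"jaw": -1},{"wx": 0,"wy": 0,"wz": 0,"dx": 0,"dy": 0,"dz": 0,"jaw": -1},{"wx": 0,"wy": 0,"wz": 0,"dx": 0,"dy": 0,"dz": 0,"jaw": -1},{"wx": 0,"wy": 0,"wz": 0,"dx": 0,"dy": 0,"dz": 0,"jaw": -1},{"wx": 0,"wy": 0,"wz": 0,"dx": 0,"dy": 0,"dz": 0,"jaw": -1},{"wx": 0,"wy": 0,"wz": 0,"dx": 0,"dy": 0,"dz": 0,"jaw": -1}], newtons=25)

```text
time: 4.83
tool_pos: [0.5873, 0.0901, 0.1373]
ee_rot: [[-0.963, 0.269, 0.0], [0.269, 0.963, 0.0], [-0.0, 0.0, -1.0]]
ft_force: [0.3, 3.3, 1.5]
grip_width: 0.0218
finger_force: 25.0
```

```bash
cat > arc.py <<'E'
from h import *
import sys
# arc.py cx cy end_deg n : chord steps (tool units) from commanded/measured handle pos round (cx,cy)
cx,cy,a1=map(float,sys.argv[1:4]);n=int(sys.argv[4])
s=manip.sense();R=np.array(s["ee_rot"]);p=np.array(s["tool_pos"])
v=p[:2]-[cx,cy];a0=np.degrees(np.arctan2(v[1],v[0]))%360
th=np.radians(np.linspace(a0,a1,n+1));r=np.linspace(np.hypot(*v),.04,n+1)
P=np.c_[cx+r*np.cos(th),cy+r*np.sin(th),np.full(n+1,p[2])]
print("t",s["time"],"pos",p.round(4),"r",np.hypot(*v).round(4),"ang",a0.round(2),"F",np.round(s["ft_force"],1),"w",s["grip_width"],s["finger_force"])
print((np.diff(P,axis=0)@R/.25).round(4)[:,:2].tolist())
E
python3 arc.py 0.5855 0.051 186 10
```

```text
t 4.8333 pos [0.5873 0.0901 0.1373] r 0.0392 ang 87.43 F [0.3 3.3 1.5] w 0.02182324033486665 25.000096431467682
[[0.0257, -0.008], [0.024, -0.0123], [0.0216, -0.0163], [0.0185, -0.0198], [0.0149, -0.0227], [0.0108, -0.025], [0.0064, -0.0265], [0.0018, -0.0273], [-0.0029, -0.0273], [-0.0076, -0.0264]]
```

Call:
move_arm(commands=[{"wx": 0,"wy": 0,"wz": 0,"dx": 0.0257,"dy": -0.008,"dz": 0,"jaw": -1},{"wx": 0,"wy": 0,"wz": 0,"dx": 0.024,"dy": -0.0123,"dz": 0,"jaw": -1},{"wx": 0,"wy": 0,"wz": 0,"dx": 0.0216,"dy": -0.0163,"dz": 0,"jaw": -1},{"wx": 0,"wy": 0,"wz": 0,"dx": 0.0185,"dy": -0.0198,"dz": 0,"jaw": -1},{"wx": 0,"wy": 0,"wz": 0,"dx": 0.0149,"dy": -0.0227,"dz": 0,"jaw": -1},{"wx": 0,"wy": 0,"wz": 0,"dx": 0.0108,"dy": -0.025,"dz": 0,"jaw": -1},{"wx": 0,"wy": 0,"wz": 0,"dx": 0.0064,"dy": -0.0265,"dz": 0,"jaw": -1},{"wx": 0,"wy": 0,"wz": 0,"dx": 0.0018,"dy": -0.0273,"dz": 0,"jaw": -1},{"wx": 0,"wy": 0,"wz": 0,"dx": -0.0029,"dy": -0.0273,"dz": 0,"jaw": -1},{"wx": 0,"wy": 0,"wz": 0,"dx": 0,"dy": 0,"dz": 0,"jaw": -1}], newtons=25)

```text
time: 5.67
tool_pos: [0.5468, 0.052, 0.1373]
ee_rot: [[-0.963, 0.271, 0.006], [0.271, 0.963, -0.001], [-0.006, 0.001, -1.0]]
ft_force: [13.5, -0.4, -9.6]
grip_width: 0.0223
finger_force: 25.0
```

```bash
python3 arc.py 0.5855 0.051 265 9
```

```text
t 5.6667 pos [0.5468 0.052  0.1373] r 0.0387 ang 178.48 F [13.5 -0.4 -9.6] w 0.022341868608338783 24.998473841696978
[[-0.0079, -0.0247], [-0.012, -0.0232], [-0.0157, -0.0209], [-0.0191, -0.0181], [-0.0219, -0.0147], [-0.0241, -0.0109], [-0.0257, -0.0067], [-0.0266, -0.0023], [-0.0267, 0.0022]]
```

```bash
python3 arc.py 0.587 0.0502 265 9
```

```text
t 5.6667 pos [0.5468 0.052  0.1373] r 0.0402 ang 177.39 F [13.5 -0.4 -9.6] w 0.022341868608338783 24.998473841696978
[[-0.0085, -0.0259], [-0.0128, -0.0241], [-0.0166, -0.0216], [-0.02, -0.0184], [-0.0228, -0.0148], [-0.025, -0.0107], [-0.0264, -0.0063], [-0.0271, -0.0018], [-0.027, 0.0029]]
```

Call:
move_arm(commands=[{"wx": 0,"wy": 0,"wz": 0,"dx": -0.0135,"dy": -0.0245,"dz": 0,"jaw": -1},{"wx": 0,"wy": 0,"wz": 0,"dx": -0.0128,"dy": -0.0241,"dz": 0,"jaw": -1},{"wx": 0,"wy": 0,"wz": 0,"dx": -0.0166,"dy": -0.0216,"dz": 0,"jaw": -1},{"wx": 0,"wy": 0,"wz": 0,"dx": -0.02,"dy": -0.0184,"dz": 0,"jaw": -1},{"wx": 0,"wy": 0,"wz": 0,"dx": -0.0228,"dy": -0.0148,"dz": 0,"jaw": -1},{"wx": 0,"wy": 0,"wz": 0,"dx": -0.025,"dy": -0.0107,"dz": 0,"jaw": -1},{"wx": 0,"wy": 0,"wz": 0,"dx": -0.0264,"dy": -0.0063,"dz": 0,"jaw": -1},{"wx": 0,"wy": 0,"wz": 0,"dx": -0.0271,"dy": -0.0018,"dz": 0,"jaw": -1},{"wx": 0,"wy": 0,"wz": 0,"dx": -0.027,"dy": 0.0029,"dz": 0,"jaw": -1},{"wx": 0,"wy": 0,"wz": 0,"dx": 0,"dy": 0,"dz": 0,"jaw": -1}], newtons=25)

```text
time: 6.5
tool_pos: [0.5848, 0.0108, 0.1373]
ee_rot: [[-0.963, 0.27, 0.001], [0.27, 0.963, -0.002], [-0.001, -0.001, -1.0]]
ft_force: [-0.3, -6.3, 3.1]
grip_width: 0.022
finger_force: 25.0
```

```bash
python3 arc.py 0.587 0.0502 360 9
```

```text
t 6.5 pos [0.5848 0.0108 0.1373] r 0.0395 ang 266.76 F [-0.3 -6.3  3.1] w 0.022027556806807094 25.000413910020143
[[-0.0273, 0.0084], [-0.0254, 0.0132], [-0.0226, 0.0176], [-0.0191, 0.0214], [-0.015, 0.0245], [-0.0103, 0.0268], [-0.0053, 0.0283], [-0.0002, 0.0288], [0.005, 0.0284]]
```

Call:
move_arm(commands=[{"wx": 0,"wy": 0,"wz": 0,"dx": -0.0273,"dy": 0.007,"dz": 0,"jaw": -1},{"wx": 0,"wy": 0,"wz": 0,"dx": -0.0254,"dy": 0.0132,"dz": 0,"jaw": -1},{"wx": 0,"wy": 0,"wz": 0,"dx": -0.0226,"dy": 0.0176,"dz": 0,"jaw": -1},{"wx": 0,"wy": 0,"wz": 0,"dx": -0.0191,"dy": 0.0214,"dz": 0,"jaw": -1},{"wx": 0,"wy": 0,"wz": 0,"dx": -0.015,"dy": 0.0245,"dz": 0,"jaw": -1},{"wx": 0,"wy": 0,"wz": 0,"dx": -0.0103,"dy": 0.0268,"dz": 0,"jaw": -1},{"wx": 0,"wy": 0,"wz": 0,"dx": -0.0053,"dy": 0.0283,"dz": 0,"jaw": -1},{"wx": 0,"wy": 0,"wz": 0,"dx": -0.0002,"dy": 0.0288,"dz": 0,"jaw": -1},{"wx": 0,"wy": 0,"wz": 0,"dx": 0.005,"dy": 0.0284,"dz": 0,"jaw": -1},{"wx": 0,"wy": 0,"wz": 0,"dx": 0,"dy": 0,"dz": 0,"jaw": -1}], newtons=25)

```text
time: 7.33
tool_pos: [0.6271, 0.0517, 0.1375]
ee_rot: [[-0.963, 0.269, 0.004], [0.269, 0.963, -0.0], [-0.004, 0.001, -1.0]]
ft_force: [6.1, -0.3, -1.9]
grip_width: 0.0221
finger_force: 25.0
```

```bash
python3 arc.py 0.587 0.0505 270 9
python3 - <<'E'
from h import *
look("wrist",["wheel_axis","handle_mid","pointer_tip","zero_line","cutter"],"w2")
E
```

```text
t 7.3333 pos [0.6271 0.0517 0.1375] r 0.0401 ang 1.76 F [ 6.1 -0.3 -1.9] w 0.022084283970360757 24.999793167226017
[[0.0441, 0.0697], [0.0729, 0.0386], [0.0824, -0.0027], [0.0701, -0.0433], [0.0393, -0.0724], [-0.0019, -0.0823], [-0.0426, -0.0705], [-0.0719, -0.04], [-0.0823, 0.001]]
wrist wheel_axis []
wrist handle_mid []
wrist pointer_tip [(0.55, [0.571, -0.0044, 0.0555]), (0.4, [0.6448, 0.0521, 0.0569])]
wrist zero_line [(0.61, [0.6452, 0.053, 0.0577])]
wrist cutter [(0.89, [0.613, -0.0574, 0.026])]
```

View pics/w2.png

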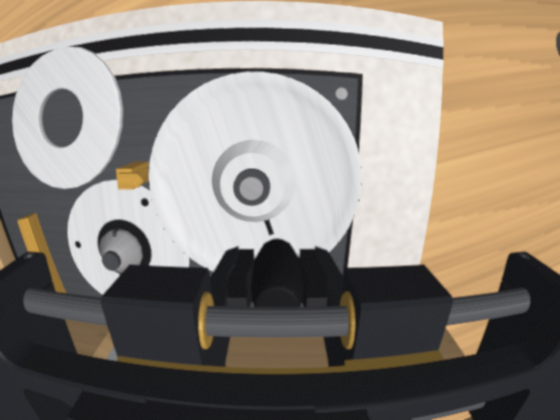

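The wheel is now about 108° past the pointer: handle at (278,270), hub hole at (252,187), pointer at about (135,177). I'll enlarge the pointer to get its exact direction.

```bash
python3 arc.py 0.587 0.0505 -84 9
python3 - <<'E'
import cv2
i=cv2.imread("pics/w2.png");a=cv2.resize(i[150:210,100:180],None,fx=7,fy=7,interpolation=cv2.INTER_CUBIC)
cv2.imwrite("pics/w2c.png",a)
E
```

```text
t 7.6333 pos [0.627  0.0512 0.1375] r 0.0401 ang 0.95 F [ 7.1  0.8 -2.1] w 0.02206720597492148 24.99969710363075
[[-0.0054, -0.0258], [-0.0011, -0.0263], [0.0032, -0.0262], [0.0075, -0.0253], [0.0115, -0.0237], [0.0153, -0.0215], [0.0186, -0.0187], [0.0214, -0.0154], [0.0236, -0.0117]]
```

View pics/w2c.png

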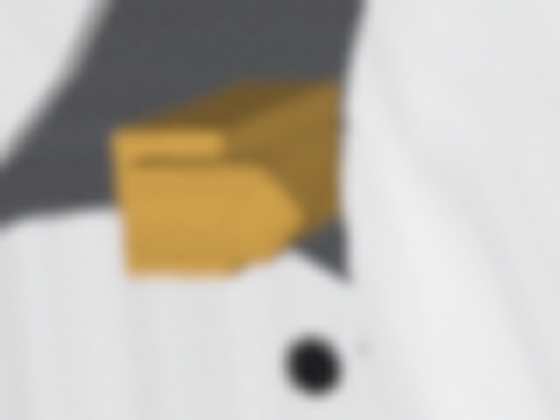

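The pointer's tip is at crop (303,218), which is px (143.3,181.1). Next I convert it, together with the hub centre, into an angle.

```bash
cat > ray.py <<'E'
from h import *
def ray(c,u,v,z):
    f=210/np.tan(np.radians(c["vertical_fov"]/2)); d=np.array([u-c["cx"],v-c["cy"]]); r=np.hypot(*d); a=r/f
    R=np.array(c["R"]); o=-R.T@np.array(c["t"]); w=R.T@np.array([*(d/r*np.sin(a)),np.cos(a)])
    return (o+w*(z-o[2])/w[2])
def pix(c,X):
    f=210/np.tan(np.radians(c["vertical_fov"]/2)); p=np.array(c["R"])@X+np.array(c["t"]); a=np.arctan2(np.hypot(*p[:2]),p[2])
    return np.array([c["cx"],c["cy"]])+f*a*p[:2]/np.hypot(*p[:2])
E
python3 - <<'E'
from ray import *
c=manip.read_camera("wrist");g=cv2.cvtColor(c["pixels"],cv2.COLOR_RGB2GRAY)
# hub bore: dark pixels blob near 252,187
m=(cv2.inRange(g,0,165))[150:225,215:290]
n,l,st,ce=cv2.connectedComponentsWithStats(m)
print([(s.tolist(),(k+[215,150]).round(1).tolist()) for s,k in zip(st,ce) if s[4]>50])
for z in (.054,.057):
  print("tip",z,ray(c,143.3,181.1,z).round(4))
print("hub",ray(c,252,187,.063).round(4))
C=np.array([.587,.0504]); print("axis pix",pix(c,[*C,.063]),pix(c,[*C,.058]))
for z in (.054,.057):
  d=ray(c,143.3,181.1,z)[:2]
  for A in (C,ray(c,252,187,.063)[:2]): v=d-A;print(np.degrees(np.arctan2(v[1],v[0]))%360,np.hypot(*v))
t=np.radians(np.arange(0,360,5))
im=c["pixels"][:,:,::-1].copy()
for rr,z in ((.056,.058),):
  for a in t: cv2.circle(im,tuple(pix(c,[C[0]+rr*np.cos(a),C[1]+rr*np.sin(a),z]).round().astype(int).tolist()),1,(0,0,255),-1)
im[int(187),252]=(255,0,0)
cv2.imwrite("pics/w3.png",cv2.resize(im[50:330,80:400],None,fx=2,fy=2))
E
```

```text
[([0, 0, 75, 75, 3994], [255.5, 187.1]), ([0, 1, 42, 69, 546], [225.0, 185.0]), ([19, 18, 38, 38, 1046], [252.2, 186.5])]
tip 0.054 [ 0.5698 -0.0086  0.054 ]
tip 0.057 [ 0.5695 -0.0072  0.057 ]
hub [0.5881 0.0499 0.063 ]
axis pix [252.28782725 184.66290932] [252.97323938 182.5121015 ]
253.71619539331965 0.061473166824091666
252.6033221027987 0.06133368221356709
253.10592610543696 0.060162944033767214
251.96753189076236 0.060036436405926326
```

View pics/w3.png

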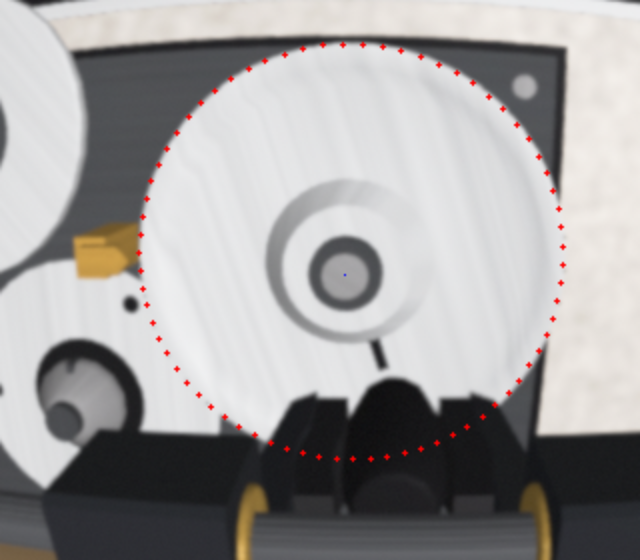

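The predicted rim circle (red) lies right on the wheel's edge, so the axis is (0.587, 0.0504). The pointer stands at about 253.2°. Now clockwise, stopping short at about 276°.

Call:
move_arm(commands=[{"wx": 0,"wy": 0,"wz": 0,"dx": -0.0054,"dy": -0.0258,"dz": 0,"jaw": -1},{"wx": 0,"wy": 0,"wz": 0,"dx": -0.0011,"dy": -0.0263,"dz": 0,"jaw": -1},{"wx": 0,"wy": 0,"wz": 0,"dx": 0.0032,"dy": -0.0262,"dz": 0,"jaw": -1},{"wx": 0,"wy": 0,"wz": 0,"dx": 0.0075,"dy": -0.0253,"dz": 0,"jaw": -1},{"wx": 0,"wy": 0,"wz": 0,"dx": 0.0115,"dy": -0.0237,"dz": 0,"jaw": -1},{"wx": 0,"wy": 0,"wz": 0,"dx": 0.0153,"dy": -0.0215,"dz": 0,"jaw": -1},{"wx": 0,"wy": 0,"wz": 0,"dx": 0.0186,"dy": -0.0187,"dz": 0,"jaw": -1},{"wx": 0,"wy": 0,"wz": 0,"dx": 0.0214,"dy": -0.0154,"dz": 0,"jaw": -1},{"wx": 0,"wy": 0,"wz": 0,"dx": 0.0236,"dy": -0.0117,"dz": 0,"jaw": -1},{"wx": 0,"wy": 0,"wz": 0,"dx": 0,"dy": 0,"dz": 0,"jaw": -1}], newtons=25)

```text
time: 8.52
tool_pos: [0.5889, 0.0104, 0.1373]
ee_rot: [[-0.963, 0.269, -0.001], [0.269, 0.963, -0.0], [0.001, -0.0, -1.0]]
ft_force: [-0.7, -2.2, -0.7]
grip_width: 0.022
finger_force: 25.0
```

```bash
python3 arc.py 0.587 0.0504 253.2 6
python3 - <<'E'
from ray import *
c=manip.read_camera("wrist");i=c["pixels"][:,:,::-1].copy()
cv2.imwrite("pics/w4r.png",i)
C=[.587,.0504]
cv2.imwrite("pics/w4.png",cv2.resize(i[100:300,120:380],None,fx=3,fy=3,interpolation=cv2.INTER_CUBIC))
print("axis",pix(c,[*C,.058]))
for a in (251.2,253.2,255.2):
  print(a,[pix(c,[C[0]+.06*np.cos(np.radians(a)),C[1]+.06*np.sin(np.radians(a)),z]).round(1).tolist() for z in (.054,.057)])
E
```

```text
t 8.5167 pos [0.5889 0.0104 0.1373] r 0.04 ang 272.68 F [-0.7 -2.2 -0.7] w 0.022046871895917624 24.999998963903636
[[0.0087, -0.0026], [0.0088, -0.0021], [0.0089, -0.0016], [0.009, -0.0011], [0.009, -0.0006], [0.0091, -0.0001]]
axis [346.14220523 230.44188731]
251.2 [[235.5, 222.3], [234.9, 224.2]]
253.2 [[235.5, 226.0], [234.9, 227.8]]
255.2 [[235.7, 229.6], [235.0, 231.5]]
```

View pics/w4.png

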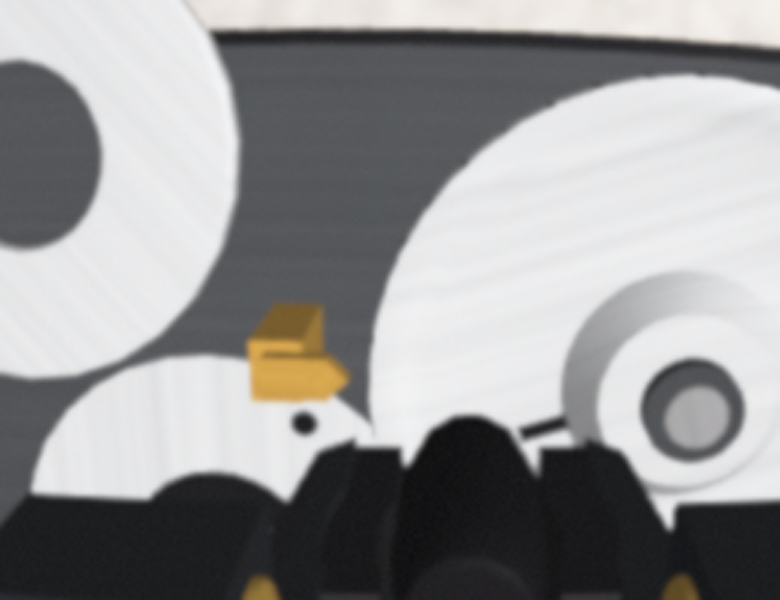

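Pointer tip is at px (236.7,226.0) and the handle's radial mark at (294–308, 245–240). I put the pointer at about 252.9°. Next I approach to just short of it.

Call:
move_arm(commands=[{"wx": 0,"wy": 0,"wz": 0,"dx": 0.0087,"dy": -0.0026,"dz": 0,"jaw": -1},{"wx": 0,"wy": 0,"wz": 0,"dx": 0.0088,"dy": -0.0021,"dz": 0,"jaw": -1},{"wx": 0,"wy": 0,"wz": 0,"dx": 0.0089,"dy": -0.0016,"dz": 0,"jaw": -1},{"wx": 0,"wy": 0,"wz": 0,"dx": 0.009,"dy": -0.0011,"dz": 0,"jaw": -1},{"wx": 0,"wy": 0,"wz": 0,"dx": 0.009,"dy": -0.0006,"dz": 0,"jaw": -1},{"wx": 0,"wy": 0,"wz": 0,"dx": 0.004,"dy": 0,"dz": 0,"jaw": -1},{"wx": 0,"wy": 0,"wz": 0,"dx": 0,"dy": 0,"dz": 0,"jaw": -1},{"wx": 0,"wy": 0,"wz": 0,"dx": 0,"dy": 0,"dz": 0,"jaw": -1},{"wx": 0,"wy": 0,"wz": 0,"dx": 0,"dy": 0,"dz": 0,"jaw": -1},{"wx": 0,"wy": 0,"wz": 0,"dx": 0,"dy": 0,"dz": 0,"jaw": -1}], newtons=25)

```text
time: 9.4
tool_pos: [0.5776, 0.0118, 0.1372]
ee_rot: [[-0.963, 0.269, -0.001], [0.269, 0.963, -0.0], [0.001, -0.0, -1.0]]
ft_force: [-2.4, -4.4, 3.5]
grip_width: 0.0223
finger_force: 25.0
```

```bash
python3 arc.py 0.587 0.0504 252.9 1
python3 - <<'E'
from ray import *
c=manip.read_camera("wrist");i=c["pixels"][:,:,::-1].copy()
C=[.587,.0504]
sc=4;o=(250,130)
im=cv2.resize(i[130:280,o[0]:o[0]+195],None,fx=sc,fy=sc,interpolation=cv2.INTER_CUBIC)
def P(r,a,z): 
  p=pix(c,[C[0]+r*np.cos(np.radians(a)),C[1]+r*np.sin(np.radians(a)),z]); return tuple(((p-o+.5)*sc-.5).round().astype(int).tolist())
for a,col in ((252.9,(0,0,255)),(254.6,(0,160,0))):
  cv2.line(im,P(.012,a,.058),P(.075,a,.0565),col,1)
cv2.circle(im,P(.06,252.9,.0565),3,(255,0,0),1)
cv2.imwrite("pics/w5.png",im); print("axis",pix(c,[*C,.058]))
E
```

```text
t 9.4 pos [0.5776 0.0118 0.1372] r 0.0397 ang 256.28 F [-2.4 -4.4  3.5] w 0.02233256480987034 25.000498986337334
[[0.0094, -0.0012]]
axis [347.65232823 249.48075046]
```

View pics/w5.png

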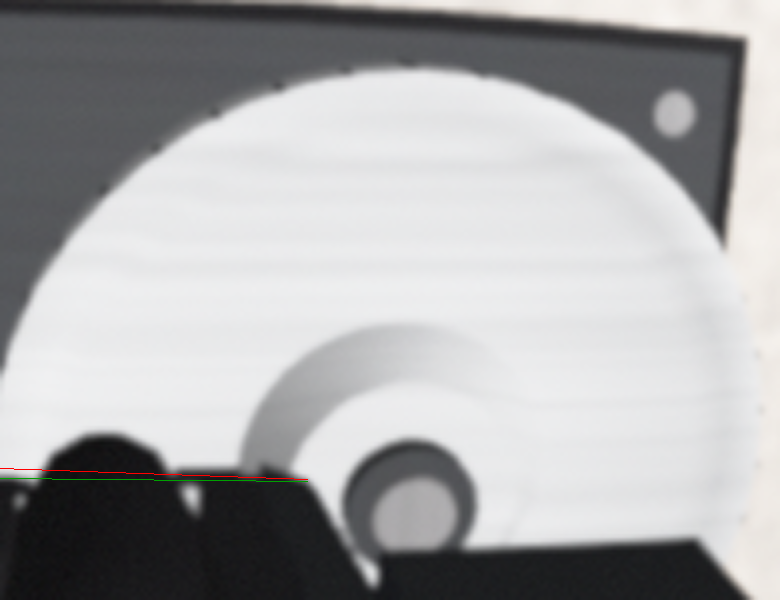

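Fingers hide the line from this view, so I'll use the TCP angle: 256.3° now, 3.3° (2.3 mm) left to go.

Call:
move_arm(commands=[{"wx": 0,"wy": 0,"wz": 0,"dx": 0.004,"dy": -0.0005,"dz": 0,"jaw": -1},{"wx": 0,"wy": 0,"wz": 0,"dx": 0.003,"dy": -0.0005,"dz": 0,"jaw": -1},{"wx": 0,"wy": 0,"wz": 0,"dx": 0.0015,"dy": 0,"dz": 0,"jaw": -1},{"wx": 0,"wy": 0,"wz": 0,"dx": 0,"dy": 0,"dz": 0,"jaw": -1},{"wx": 0,"wy": 0,"wz": 0,"dx": 0,"dy": 0,"dz": 0,"jaw": -1},{"wx": 0,"wy": 0,"wz": 0,"dx": 0,"dy": 0,"dz": 0,"jaw": -1},{"wx": 0,"wy": 0,"wz": 0,"dx": 0,"dy": 0,"dz": 0,"jaw": -1},{"wx": 0,"wy": 0,"wz": 0,"dx": 0,"dy": 0,"dz": 0,"jaw": -1},{"wx": 0,"wy": 0,"wz": 0,"dx": 0,"dy": 0,"dz": 0,"jaw": -1},{"wx": 0,"wy": 0,"wz": 0,"dx": 0,"dy": 0,"dz": 0,"jaw": -1}], newtons=25)

```text
time: 10.28
tool_pos: [0.5757, 0.0122, 0.1372]
ee_rot: [[-0.963, 0.269, 0.0], [0.269, 0.963, 0.0], [-0.0, 0.0, -1.0]]
ft_force: [1.3, -3.0, 1.3]
grip_width: 0.0219
finger_force: 25.0
```

```bash
python3 arc.py 0.587 0.0504 252.9 1
```

```text
t 10.2833 pos [0.5757 0.0122 0.1372] r 0.0398 ang 253.45 F [ 1.3 -3.   1.3] w 0.021921953981663286 25.000295012723655
[[0.0015, -0.0007]]
```

At 253.45°, with the slack taken up clockwise. I'll open with the jaws along the radius, raise straight up, and inspect.

Call:
move_arm(commands=[{"wx": 0,"wy": 0,"wz": 0,"dx": 0,"dy": 0,"dz": 0,"jaw": 0},{"wx": 0,"wy": 0,"wz": 0,"dx": 0,"dy": 0,"dz": 0,"jaw": 0},{"wx": 0,"wy": 0,"wz": 0,"dx": 0,"dy": 0,"dz": 0,"jaw": 0},{"wx": 0,"wy": 0,"wz": 0,"dx": 0,"dy": 0,"dz": 0,"jaw": 0},{"wx": 0,"wy": 0,"wz": 0,"dx": 0,"dy": 0,"dz": 0,"jaw": 0},{"wx": 0,"wy": 0,"wz": 0,"dx": 0,"dy": 0,"dz": -0.05,"jaw": 0},{"wx": 0,"wy": 0,"wz": 0,"dx": 0,"dy": 0,"dz": -0.08,"jaw": 0},{"wx": 0,"wy": 0,"wz": 0,"dx": 0,"dy": 0,"dz": -0.1,"jaw": 0},{"wx": 0,"wy": 0,"wz": 0,"dx": 0,"dy": 0,"dz": -0.1,"jaw": 0},{"wx": 0,"wy": 0,"wz": 0,"dx": 0,"dy": 0,"dz": -0.1,"jaw": 0}])

```text
time: 11.12
tool_pos: [0.5754, 0.0123, 0.2458]
ee_rot: [[-0.963, 0.269, -0.0], [0.269, 0.963, 0.0], [0.001, 0.0, -1.0]]
ft_force: [0.4, -0.5, 0.1]
grip_width: 0.0439
finger_force: 0.0
```

Call:
move_arm(commands=[{"wx": 0,"wy": 0,"wz": 0,"dx": 0.1,"dy": 0,"dz": 0,"jaw": 0},{"wx": 0,"wy": 0,"wz": 0,"dx": 0.05,"dy": 0,"dz": 0,"jaw": 0},{"wx": 0,"wy": 0,"wz": 0,"dx": 0,"dy": 0,"dz": 0,"jaw": 0},{"wx": 0,"wy": 0,"wz": 0,"dx": 0,"dy": 0,"dz": 0,"jaw": 0},{"wx": 0,"wy": 0,"wz": 0,"dx": 0,"dy": 0,"dz": 0,"jaw": 0},{"wx": 0,"wy": 0,"wz": 0,"dx": 0,"dy": 0,"dz": 0,"jaw": 0},{"wx": 0,"wy": 0,"wz": 0,"dx": 0,"dy": 0,"dz": 0,"jaw": 0},{"wx": 0,"wy": 0,"wz": 0,"dx": 0,"dy": 0,"dz": 0,"jaw": 0},{"wx": 0,"wy": 0,"wz": 0,"dx": 0,"dy": 0,"dz": 0,"jaw": 0},{"wx": 0,"wy": 0,"wz": 0,"dx": 0,"dy": 0,"dz": 0,"jaw": 0}])

```text
time: 11.95
tool_pos: [0.5396, 0.0223, 0.2446]
ee_rot: [[-0.963, 0.269, -0.0], [0.269, 0.963, 0.0], [0.0, 0.0, -1.0]]
ft_force: [0.1, -0.6, 0.3]
grip_width: 0.0441
finger_force: 0.0
```

Run:
```python
from ray import *
c=look("wrist",["wheel_axis","handle_mid","zero_line","pointer_tip"],"w6r");i=c["pixels"][:,:,::-1].copy()
C=[.587,.0504]; p=pix(c,[*C,.058]); q=pix(c,[C[0]+.06*np.cos(np.radians(252.9)),C[1]+.06*np.sin(np.radians(252.9)),.0565]);print(p,q)
o=np.maximum((q-[60,70]).astype(int),0);print(o)
cv2.imwrite("pics/w6.png",cv2.resize(i[o[1]:o[1]+120,o[0]:o[0]+160],None,fx=5,fy=5,interpolation=cv2.INTER_CUBIC))
```

```text
wrist wheel_axis [(0.67, [0.5877, 0.0529, 0.0869])]
wrist handle_mid [(0.61, [0.5758, 0.0123, 0.0897])]
wrist zero_line [(0.96, [0.5694, -0.0052, 0.0576])]
wrist pointer_tip [(0.71, [0.5709, -0.0064, 0.0581]), (0.26, [0.5687, -0.0035, 0.058])]
[320.25119364 241.37908767] [253.61376546 239.30596849]
[193 169]
```

View pics/w6.png

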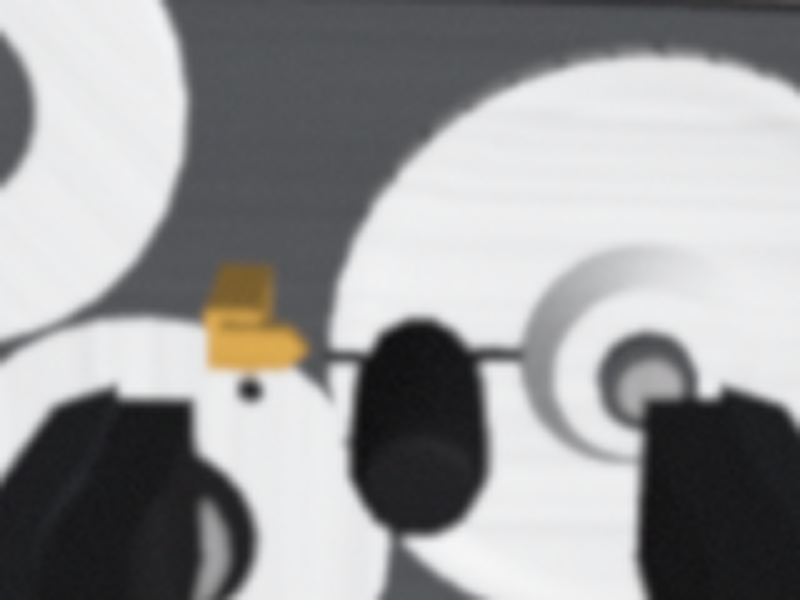

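Pointer tip is at crop (310,350) and the zero line runs from (345,355) to (500,353), so they are nearly in line. I'm computing the residual angle.

Run:
```python
from ray import *
c=manip.read_camera("wrist"); C=np.array([.587,.0504]); o=np.array([193,169])
g=cv2.cvtColor(c["pixels"],cv2.COLOR_RGB2GRAY).astype(float)
def A(n,uv,z):
  v=ray(c,*uv,z)[:2]-C; print(n,z,np.round(uv,2),(np.degrees(np.arctan2(v[1],v[0]))%360).round(2),np.hypot(*v).round(4))
for u in (261,262,263,289,291,293,295):
  col=g[230:250,u]; w=np.clip(np.median(col)-15-col,0,None); w[:4]=0; w[-4:]=0
  y=230+(w*np.arange(20)).sum()/w.sum()
  for z in (.056,.058): A("line",(u,y),z)
h=cv2.cvtColor(c["pixels"],cv2.COLOR_RGB2HSV); m=(h[...,1]>110)&(h[...,2]>170)
m[:,:225]=0;m[:,262:]=0;m[:225]=0;m[:248]&=True;m[248:]=0
for u in range(236,257): 
  y=np.where(m[:,u])[0]
  if len(y): print(u,y.min(),y.max(),end="; ")
print()
for z in (.054,.0555,.057): A("tip",(o+np.array([310,350])/5-.4),z)
```

```text
line 0.056 [261.  239.9] 253.51 0.0533
line 0.058 [261.  239.9] 252.63 0.0533
line 0.056 [262.   239.97] 253.56 0.0524
line 0.058 [262.   239.97] 252.67 0.0524
line 0.056 [263.   240.08] 253.66 0.0515
line 0.058 [263.   240.08] 252.75 0.0515
line 0.056 [289.   240.24] 253.38 0.0281
line 0.058 [289.   240.24] 251.73 0.0282
line 0.056 [291.   239.39] 251.53 0.0263
line 0.058 [291.   239.39] 249.79 0.0265
line 0.056 [293.   239.45] 251.47 0.0245
line 0.058 [293.   239.45] 249.6 0.0247
line 0.056 [295.   239.47] 251.29 0.0227
line 0.058 [295.   239.47] 249.28 0.0229
236 231 241; 237 231 241; 238 231 241; 239 231 241; 240 231 242; 241 231 242; 242 231 242; 243 231 242; 244 232 242; 245 235 241; 246 235 241; 247 235 241; 248 235 241; 249 235 241; 250 235 241; 251 236 241; 252 237 240; 253 238 239; 
tip 0.054 [254.6 238.6] 253.17 0.0592
tip 0.0555 [254.6 238.6] 252.58 0.0592
tip 0.057 [254.6 238.6] 252.0 0.0591
```

```bash
python3 -c "
from rig import manip
print(manip.job_done())"
```

```text
the job is handed in; nothing more can be done
None
```

The job is handed in: I wound the wheel back to about 108° past the pointer, brought it up clockwise only, and let go with the zero line within about 1° of the pointer in the last camera check.

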